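Nip a cable lug in the bench ratchet crimper and hold it for the wire

TASK

Load the big copper cable lug into the bench crimper from your side: lay its barrel in the lower die with the open end just showing on the far side and the flat palm resting on the steel locator tongue, and let it go while the jaws are still open. Then press the crimper's lever down by exactly three clicks of its ratchet, felt through the lever, so that the jaws nip the lug without crimping it (a fourth click spoils it). Finish while still holding the lever pressed down firmly at the third click, ready for the wire to be pushed in, and leave everything else on the bench where it is.

Things in the scene. Friction and masses are not known exactly. Their poses are not given: they have to be found in the camera images.
- lug_mid (a point): the big copper lug (a smaller one lies near), 78 mm long, 60 g: open barrel 50 mm long, 14.5 mm across, then a flat palm 28 x 24 x 4 mm, undersides flush. It lies palm down. This point: on the barrel's axis, 7.25 mm over the table, 14 mm from the palm, 36 mm from the open end; x points to the open end, z up. Grasp here from above, across the barrel
- lug_crimp (a point): the point of the big lug that belongs in the middle of the die: on the barrel's axis, 24 mm from lug_mid towards the open end (12 mm short of it); axes as lug_mid
- nest (a point): where lug_crimp belongs: axis of the seated barrel in the crimper's V-shaped lower die, 120 mm over the table. x: along the seated barrel towards its open end (far side); y: from handles to jaws; z up. The crimper is bolted down, placed and turned anew each time. Die and jaws are 14 mm thick along x. Lever up: the upper die hangs 12 mm over the seated barrel, the jaw's top 52 mm over this point
- crimper: the crimper's fixed part (grey frame, base plate 90 x 190 x 10 mm); origin under the base's middle, axes as nest. The lug goes in along +x from the -x side, lifted 3 to 6 mm, and is lowered into the V. There a steel tongue carries it, top 7.25 mm below nest, 8 mm wide out to x = -42 mm from nest, then 18 mm wide to -62 mm; nothing else is beside or below it down to 15 mm over the table
- lever_grip (a point): where to press: top of the lever's black grip (24 mm wide), 160 mm from the lever's pivot along the lever and 12 mm above its centre line; the grip runs from 104 to 215 mm. Lever up: it is about 215 mm over the table and the lever rises 0.62 rad towards its free end (-y of nest). Moves with the lever. The fixed lower handle is well below
- lever (a joint): lever angle, rad: 0 up (jaws open, held by a return spring), grows as it is pressed down. First click at 0.15 to 0.33 (differs between crimpers), then one every 0.10 (16 mm at lever_grip). It clicks on only; after a click the ratchet stops it springing back if let up gently. It swings about the origin of pawl_seat
- pawl_seat: bracket of the ratchet's pawl, between the handles; origin on the lever's pivot axis, 112 mm over the table, 67 mm from nest along nest's -y; x is that axis. Set up to 0.08 rad either way, which shifts all clicks alike. Feel at lever_grip: 3 to 7 N from the spring; over 9 mm before a click it climbs to 10 to 17 N, then falls by 5 N or more at once. Squeezing the lug adds 1 to 5 N at click 3
- top_die: spring-backed steel upper die, 14 x 18 mm, in the upper jaw; origin on the axis of the barrel it would close on. Driven down by the lever, it meets the seated lug before the third click and nips it with 4 to 20 N there
- small_lug: bystander: the smaller copper lug, 44 mm long, 9 mm barrel, near the big one; origin under its centre
- breaker: bystander: white three-pole modular circuit breaker, 86 x 54 x 75 mm, on the table behind the crimper; origin under its centre
- contactor: bystander: black and grey contactor, 75 x 45 x 85 mm, behind the crimper; origin under its centre
- isolator: bystander: black rotary switch block, 66 x 60 x 58 mm with a square steel shaft up to 97 mm, right of the crimper; origin under its centre
- terminals: bystander: a 140 mm piece of mounting rail with grey terminals, 52 mm high, behind and left; origin under its centre
- duct_offcut: bystander: a 150 mm offcut of grey slotted wiring duct, 40 x 40 mm, on the left; origin under its centre
- screwdriver: bystander: a black-handled screwdriver, 200 mm long, lying on the right; origin under its middle
Things that resemble listed ones, but are neither listed nor needed, are in the scene too. What is shaped like the part that bears lug_mid but blue is not meant.

How it is judged:
On the way:
1. the big lug lies in the lower die, open end to the far side, let go, with the lever still up (x of lug_crimp in the frame of nest between -0.008 and 0.008 m and y of lug_crimp in the frame of nest between -0.003 and 0.003 m and z of lug_crimp in the frame of nest between -0.003 and 0.003 m and x of lug_mid in the frame of nest below -0.01 m and contact force between the fingers and lug below 0.1 N and value of joint lever below 0.1 rad), for 0.2 s.
At the end, for the whole second after the job is handed in: the lever is at the third click (from its drop to just short of the fourth), pressed by the robot with over 3 N; the upper die nips the lug with over 1 N; the lug lies in the lower die (within 9 mm along, 3 mm across and in height), open end to the far side, not touched (z of lever_grip in the frame of pawl_seat between 0.027 and 0.042 m and contact force between any of the fingers, the arm and lever above 3 N and contact force between top_die and lug above 1 N and x of lug_crimp in the frame of nest between -0.009 and 0.009 m and y of lug_crimp in the frame of nest between -0.003 and 0.003 m and z of lug_crimp in the frame of nest between -0.003 and 0.003 m and x of lug_mid in the frame of nest below -0.01 m and contact force between the fingers and lug below 0.1 N and velocity of joint lever below 0.05 rad/s); the arm keeps its last pose, push and grip.
It fails at once if the lever went past the fourth click: the lug is crimped (z of lever_grip in the frame of pawl_seat below 0.0235 m).
It fails at once if another thing on the bench was moved by more than 25 mm (distance of any of small_lug, breaker, contactor, isolator, terminals, duct_offcut, screwdriver from where it was at the start of the episode above 0.025 m).
It also fails if it takes over 70 s, if anything falls off the work surface, if the arm or the gripper's body presses on something with over 40 N, if the wrist force passes 120 N, or if a joint passes its speed limit or range.

ROBOT

A 6-joint arm with a two-finger parallel gripper is mounted at the origin on the work surface. World frame = base frame: x ahead of the robot, y to its left, z up, the work surface at z = 0. Lengths are in m, angles in rad, forces in N, time in s.
With the tool pointing down it reaches from about 0.425 to 0.95 m from the base axis. Payload 3.5 kg.
Tool frame: the origin (TCP) lies midway between the tips of the shut fingers; the grasp point (between the pads) lies 19 mm behind it; z points along the fingers, y is the line along which they close (so a half turn about z gives the same grasp; the last joint's range is limited). The gripper opens to 85 mm and grips with 20 to 120 N. Pads are 22 mm wide; open, the fingers measure 114 mm over their backs; the gripper's body (76 mm by 85 mm) begins 54 mm behind the grasp point. The pads swing forward as they close: fully open they stand 13 mm farther back than shut.
Start: joints at [1.085, 0.286, 1.577, -0, 1.279, -0.15], TCP at [0.222, 0.637, 0.231] pointing down, gripper open.
Joint ranges: [-2.77, 2.77], [-0.9, 2.22], [0.21, 2.48], [-1.53, 4.67], [0.24, 2.81], [-2.84, 2.84]. Speed limits (rad/s): [2.79, 2.79, 3.14, 3.14, 3.14, 3.14].

INTERFACE

Orientations are given as a unit quaternion [x, y, z, w].
In Python, from plant import get_state, read_camera, ctrl gives the robot as it stands.
- The arm moves only by the shell command python3 -m crank 'ROWS' [FORCE]. ROWS is JSON, a list of rows, each a list of 3 entries, a list of its own where there are three numbers: the shift along the tool's x, y, z in mm, then the turn about the tool's z in degrees, then the closure in counts, from 0 (fully open) to 255 (shut). In form: [[[tx, ty, tz], yaw, claw], ...]. A call has 1 to 10 rows; each row is the pose to reach, as a shift and turn from the pose commanded when the call began, along the tool's axes at that moment; what a row does not reach only later rows make up. A row lasts 1/10 s, in which the tool goes at most 50 mm and 8.59 degrees, less where a joint would pass 70% of its speed; a pose out of reach is approached as far as the arm can. A call with a gripper value outside its range is refused whole. The fingers move at their own pace and stop on an object; FORCE is the grip in N (left out, the last holds). Time passes only in rows, so rows that repeat a pose let the fingers close. It gives the time, the measured TCP pose, the force, the opening and the grip force at its end, in the units of the state.
- get_state(): the state, without advancing time (a new reading comes with each control period).
- read_camera(name): name is "scene" or "top" or "wrist"; returns a dict with "frame" (400x640x3 uint8, blue, green, red), "range_z" (400x640 float32, m along the optical axis (not along the pixel's ray), 0 where there is no reading), "vfov" (degrees; the focal length in pixels is half the picture's height over the tangent of half this angle, whatever the lens; pixels are square), "cx", "cy" (the principal point, pixels), "k1" (the pictures are not rectified: a ray, as slopes to the right and down, at radius r is drawn at 1 + k1 r^2 times it, then the intrinsics apply), "origin" and "orientation" of the camera in the world. Camera axes: x right, y down, z forward; pixel columns grow to the right and rows downward; lengths in m; the calibration is good to about 2 mm. A picture is of the moment at which its call begins.
- ctrl.sign_off(): hands the job in; it is judged then, once.
The state is a dict: "time": time; "qpos": joint angles; "dq": joint speeds; "joint_efforts": joint torques, N m; "eef_pos": TCP position; "tcp_rot": TCP orientation; "contact_force": force on the tool from outside, world axes, zero at the start; "wrist_torque": the same for the moment, N m; "opening": opening from 0.0 (shut) to 1.0 (fully open); "finger_force": force on a finger pad.
Only numpy, scipy, OpenCV 4.12 (cv2) and the standard library are available. Lean on these libraries where they do the work, as an engineer would, in place of code of your own. Each camera call takes 0.05 s, during which the arm holds its last target. There are 200 camera calls.

## Working session

There is one attempt and no reset: what is moved stays moved. The work goes in short steps, Python scripts to look and compute and a shell command to move; the robot and the scene stay as the last step left them, time stands still between calls to the robot, and variables do not carry over. Pictures are saved under pics/ and viewed, at most 13 in all, crops included, and the job is handed in when it is done.

```bash
mkdir -p pics; cat > h.py <<'E'
import numpy as np, cv2
from scipy.spatial.transform import Rotation as R
from plant import get_state, read_camera, ctrl
def grab(n,save=None):
    c=read_camera(n); f=200/np.tan(np.radians(c['vfov'])/2)
    c['K']=np.array([[f,0,c['cx']],[0,f,c['cy']],[0,0,1]]); c['R']=R.from_quat(c['orientation']).as_matrix(); c['o']=np.array(c['origin'])
    if save: cv2.imwrite('pics/'+save,c['frame'])
    return c
def slopes(c,uv):
    K=c['K']; d=(np.atleast_2d(np.array(uv,float))-[K[0,2],K[1,2]])/K[0,0]
    s=d.copy()
    for _ in range(20): s=d/(1+c['k1']*(s**2).sum(1,keepdims=True))
    return s
def plane(c,uv,z):
    s=slopes(c,uv); r=np.c_[s,np.ones(len(s))]@c['R'].T
    return c['o']+r*((z-c['o'][2])/r[:,2])[:,None]
def cloud(c):
    v,u=np.mgrid[0:400,0:640]; s=slopes(c,np.c_[u.ravel(),v.ravel()]); z=c['range_z'].ravel()[:,None]
    P=c['o']+(np.c_[s,np.ones(len(s))]*z)@c['R'].T; P[z[:,0]==0]=np.nan
    return P.reshape(400,640,3)
def proj(c,P):
    q=(np.atleast_2d(P)-c['o'])@c['R']; s=q[:,:2]/q[:,2:]; s=s*(1+c['k1']*(s**2).sum(1,keepdims=True))
    return s*c['K'][0,0]+[c['cx'],c['cy']]
def tool():
    s=get_state(); return np.array(s['eef_pos']),R.from_quat(s['tcp_rot']).as_matrix(),s
E
python3 - <<'E'
from h import *
for n in('top','scene'):
    c=grab(n,n+'0.png'); print(n,c['o'],c['R'].round(3).tolist(),c['vfov'],c['k1'])
p,Rt,s=tool(); print(p,Rt.round(3),s)
E
```

```text
top [0.28762107 0.02356583 1.37086105] [[-0.009, -0.981, 0.195], [-1.0, 0.013, 0.019], [-0.021, -0.195, -0.981]] 53.01270734058332 0.01959755648407178
scene [1.23998035 0.47848828 1.05169768] [[-0.526, 0.641, -0.559], [0.851, 0.39, -0.352], [-0.007, -0.661, -0.75]] 48.13881880154588 -0.02882914357309943
[0.22211098 0.63675992 0.23003169] [[-0.944  0.33  -0.001]
 [ 0.33   0.944 -0.002]
 [ 0.    -0.002 -1.   ]] {'time': 0.1, 'qpos': array([ 1.08499420e+00,  2.87130066e-01,  1.57806476e+00,  6.97717133e-06,
        1.27862431e+00, -1.49986086e-01]), 'dq': array([ 0.00120471, -0.00196891, -0.00396148,  0.00243092, -0.00222816,
        0.00029668]), 'joint_efforts': array([-1.05081279e-03, -4.07300055e+01, -2.93697184e+01, -2.03340906e-04,
        3.47356763e-03,  7.59591131e-06]), 'eef_pos': array([0.22211098, 0.63675992, 0.23003169]), 'tcp_rot': array([ 1.67121046e-01,  9.85935757e-01, -1.05641737e-03, -3.51134000e-04]), 'contact_force': array([ 0.16208217, -0.8085315 , -0.76194186]), 'wrist_torque': array([ 0.03998411,  0.03475405, -0.01613441]), 'finger_force': 0.0, 'opening': 1.001520258312998}
```

View pics/top0.png

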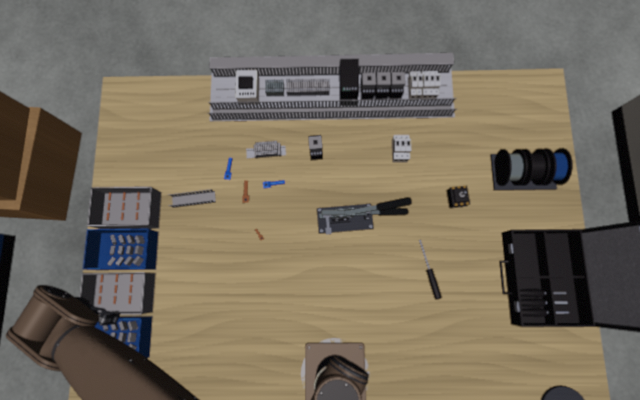

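View pics/scene0.png

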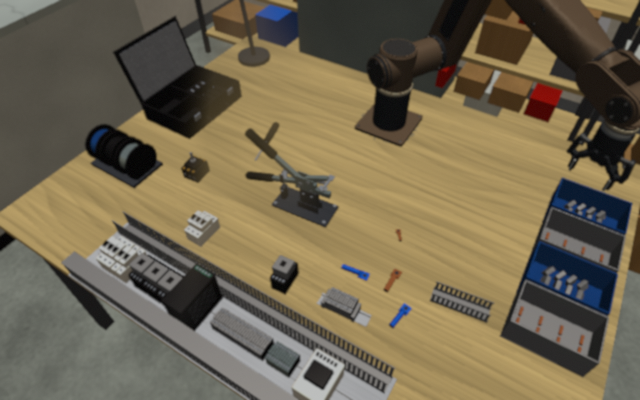

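The top view shows the big copper lug at (246,191), the small one at (259,234) and blue decoys. The crimper base is at (345,218), with its handles to the right (world −y). The scene view agrees.

```bash
python3 - <<'E'
from h import *
for n in('top','scene'):
    c=grab(n); P=cloud(c); hsv=cv2.cvtColor(c['frame'],cv2.COLOR_BGR2HSV); b,g,r=[c['frame'][...,i].astype(int) for i in range(3)]
    m=((r-b>60)&(hsv[...,1]>135)&(P[...,2]<.04)&(P[...,2]>-.02)&(P[...,0]>.3)&(abs(P[...,1])<.45)).astype(np.uint8)
    k,l,st,ce=cv2.connectedComponentsWithStats(m)
    for i in range(1,k):
        if st[i,4]>15:
            vu=np.argwhere(l==i)[:,::-1]; w=plane(c,vu,.006)[:,:2]; mu=w.mean(0); U,S,V=np.linalg.svd(w-mu,full_matrices=False)
            t=(w-mu)@V[0]; q=(w-mu)@V[1]
            print(n,st[i],mu.round(4),V[0].round(3),t.min().round(3),t.max().round(3),'width at ends',np.ptp(q[t<-.02]) if (t<-.02).any() else 0,np.ptp(q[t>.02]) if (t>.02).any() else 0)
    # crimper
    X=P[...,0];Y=P[...,1];Z=P[...,2]
    roi=(X>.4)&(X<.75)&(Y>-.35)&(Y<.2)
    gr=(hsv[...,2]<95)&(hsv[...,1]<90)
    base=roi&gr&(Z<.02)&(Z>0)&(Y>-.12)&(Y<.15)
    mm=cv2.morphologyEx(base.astype(np.uint8),cv2.MORPH_OPEN,np.ones((3,3)))
    k,l,st,ce=cv2.connectedComponentsWithStats(mm); 
    i=1+np.argmax(st[1:,4]); vu=np.argwhere(mm>0)[:,::-1]; w=plane(c,vu,.010)[:,:2]
    print(n,'base',st[i],cv2.minAreaRect(w.astype(np.float32)))
    hi=roi&(Z>.1); w=P[hi]; print('high',hi.sum(),w.min(0),w.max(0))
    for a in range(10,26):
        s=w[(w[:,1]>-.25+.02*(a-10))&(w[:,1]<-.23+.02*(a-10))]
        if len(s): print(s.mean(0).round(3),s[:,0].min().round(3),s[:,0].max().round(3),s[:,2].max().round(3),len(s))
    cv2.imwrite('pics/crop_%s.png'%n,cv2.resize(c['frame'][170:250,220:440] if n=='top' else c['frame'][110:320,180:440],None,fx=3.0,fy=2.8 if n!='top' else 3,interpolation=cv2.INTER_CUBIC))
E
```

```text
top [243 181   6  21  54] [0.6016 0.3021] [-0.999 -0.049] -0.038 0.034 width at ends 0.003934303416573127 0.017463795843267543
top base [330 215  38  17 394] ((0.5024840831756592, -0.03490288555622101), (0.08706895262002945, 0.1713738590478897), 4.313172817230225)
high 799 [ 0.4362529  -0.22301271  0.10001066] [0.52651165 0.04370434 0.24602839]
[ 0.513 -0.216  0.239] 0.504 0.527 0.246 35
[ 0.513 -0.2    0.234] 0.502 0.526 0.246 68
[ 0.511 -0.18   0.22 ] 0.501 0.524 0.235 66
[ 0.509 -0.16   0.206] 0.499 0.522 0.219 66
[ 0.509 -0.14   0.192] 0.498 0.521 0.204 58
[ 0.507 -0.119  0.16 ] 0.5 0.517 0.185 53
[ 0.505 -0.1    0.147] 0.499 0.513 0.169 45
[ 0.504 -0.08   0.138] 0.498 0.513 0.158 44
[ 0.502 -0.059  0.131] 0.491 0.514 0.142 59
[ 0.501 -0.04   0.128] 0.49 0.515 0.143 54
[ 0.498 -0.02   0.138] 0.489 0.511 0.152 56
[0.492 0.    0.14 ] 0.44 0.511 0.16 59
[0.477 0.019 0.129] 0.436 0.505 0.17 104
[0.496 0.036 0.133] 0.489 0.504 0.171 32
scene [396 230   6  10  34] [0.452  0.2525] [0.793 0.609] -0.016 0.018 width at ends 0 0
scene [384 269  18  22 137] [0.5981 0.302 ] [ 1.    -0.027] -0
[... 194 characters left out ...]
85836792)
high 1206 [ 0.43611377 -0.22138347  0.10003778] [0.52780654 0.04468278 0.24551465]
[ 0.519 -0.214  0.238] 0.503 0.526 0.245 20
[ 0.518 -0.2    0.231] 0.501 0.528 0.246 89
[ 0.517 -0.18   0.216] 0.504 0.525 0.233 82
[ 0.516 -0.161  0.201] 0.5 0.526 0.215 83
[ 0.514 -0.14   0.186] 0.498 0.524 0.201 86
[ 0.511 -0.119  0.152] 0.499 0.52 0.184 84
[ 0.509 -0.101  0.136] 0.497 0.515 0.17 103
[ 0.508 -0.08   0.131] 0.498 0.515 0.154 79
[ 0.507 -0.06   0.125] 0.492 0.517 0.142 90
[ 0.509 -0.04   0.125] 0.49 0.519 0.144 83
[ 0.508 -0.02   0.128] 0.495 0.516 0.151 90
[ 0.501 -0.001  0.129] 0.436 0.513 0.159 120
[0.487 0.019 0.127] 0.436 0.507 0.169 158
[0.498 0.036 0.129] 0.488 0.504 0.169 39
```

View pics/crop_scene.png

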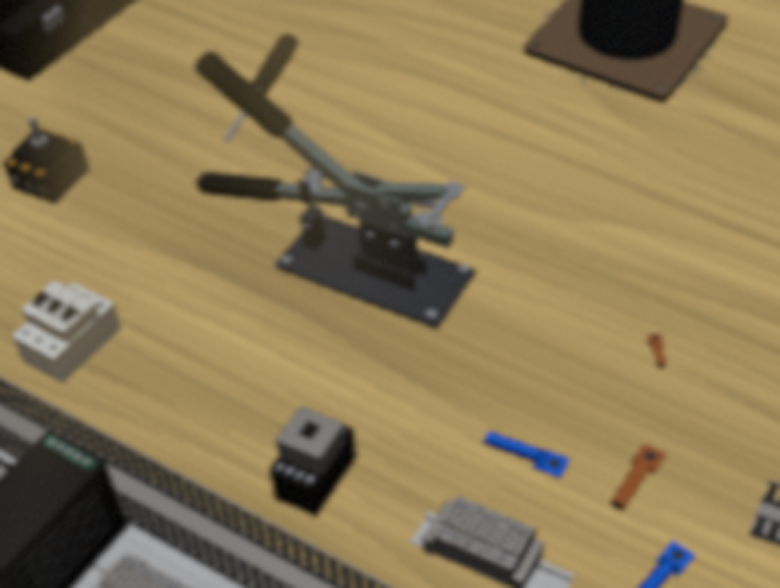

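The scene view shows the lug's palm towards the robot and its open end towards +x. The tongue sticks out of the crimper on the robot's side. Next I move above the lug.

```bash
python3 -m crank '[[[-50,-20,0],-5,0],[[-95,-40,0],-10,0],[[-140,-58,0],-15,0],[[-185,-76,0],-19,0],[[-230,-94,0],-19,0],[[-275,-112,0],-19,0],[[-320,-130,0],-19,0],[[-365,-148,0],-19,0],[[-410,-166,0],-19,0],[[-450,-182,0],-19,0]]'
python3 -m crank '[[[20,0,10],0,0],[[20,0,30],0,0],[[20,0,30],0,0]]'
python3 - <<'E'
from h import *
c=grab('wrist','w1.png'); print(c['o'],c['R'].round(3).tolist())
p,Rt,s=tool(); print(p,Rt.round(3).tolist(),s['contact_force'])
E
```

```text
time: 1.2
eef_pos: [0.5888, 0.3152, 0.2311]
tcp_rot: [0.003, 1.0, -0.0, -0.0]
contact_force: [-0.8, -0.1, -0.9]
opening: 1.002
finger_force: 0.0
time: 1.5
eef_pos: [0.5655, 0.3161, 0.1976]
tcp_rot: [0.002, 1.0, -0.001, -0.003]
contact_force: [-0.3, 1.6, -1.0]
opening: 1.001
finger_force: 0.0
[0.48397545 0.31720571 0.34032708] [[0.005, 0.951, 0.311], [1.0, -0.004, -0.003], [-0.002, 0.311, -0.951]]
[0.56623092 0.3166712  0.19933074] [[-1.0, 0.004, -0.004], [0.004, 1.0, -0.002], [0.004, -0.002, -1.0]] [0.33461872 0.5246214  0.32919287]
```

View pics/w1.png

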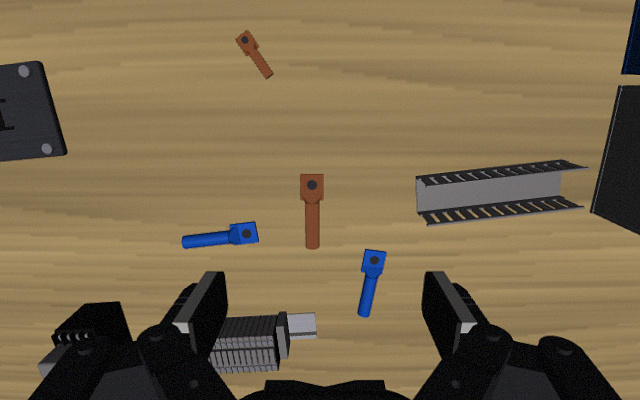

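The wrist view shows the big lug with its palm at (312,187) and open end at (312,248). The blue decoys are on either side, so I will descend with the fingers partly closed.

```bash
cat > lug.py <<'E'
from h import *
c=grab('wrist'); f=c['frame'].astype(int); hsv=cv2.cvtColor(c['frame'],cv2.COLOR_BGR2HSV)
b,g,r=f[...,0],f[...,1],f[...,2]
m=((hsv[...,1]>140)&(r-b>40)&(hsv[...,0]<14)).astype(np.uint8)
k,l,st,ce=cv2.connectedComponentsWithStats(m)
for i in range(1,k):
    if st[i,4]>150:
        vu=np.argwhere(l==i)[:,::-1]; w=plane(c,vu,.007)[:,:2]
        x,y=w.T; x1=x.max(); s=(x>x1-.042)&(x<x1-.006)
        # midline of barrel
        xs=np.arange(x1-.042,x1-.006,.003); mid=[(y[(x>=a)&(x<a+.003)].max()+y[(x>=a)&(x<a+.003)].min())/2 for a in xs]
        k1=np.polyfit(xs+.0015,mid,1)
        print(st[i],'x',x.min(),x1,'axis slope',k1[0],'y at mid',np.polyval(k1,x1-.036), [round(float(np.ptp(y[(x>=a)&(x<a+.003)])),4) for a in xs[::3]])
p,Rt,s=tool(); print(p,Rt[:,1].round(3),s['opening'])
E
python3 lug.py
```

```text
[235  29  38  48 553] x 0.4295690117588735 0.46939797813077444 axis slope 0.5094747401173827 y at mid 0.24585193538606104 [0.0027, 0.0171, 0.0135, 0.0117]
[ 300  172   23   76 1155] x 0.5596976115509535 0.6415273626803035 axis slope -0.016810015839680094 y at mid 0.30301133809510095 [0.0124, 0.0125, 0.0126, 0.0127, 0.0128]
[0.56698752 0.31718781 0.2008541 ] [ 0.004  1.    -0.001] 0.9990007792489398
```

```bash
python3 -m crank '[[[-18,-7,30],1,110],[[-35,-14,60],1,110],[[-35,-14,100],1,110],[[-35,-14,130],1,110],[[-35,-14,150],1,110],[[-35,-14,150],1,110],[[-35,-14,150],1,110]]' 30
python3 lug.py; python3 - <<'E'
from h import *
grab('wrist','w2.png')
E
```

```text
time: 2.3
eef_pos: [0.603, 0.3037, 0.0526]
tcp_rot: [0.011, 1.0, 0.0, 0.001]
contact_force: [0.4, 0.1, -0.2]
opening: 0.566
finger_force: 0.0
[ 301  165   42  130 3530] x 0.5598366905039439 0.6425163265611825 axis slope -0.007735879025217486 y at mid 0.3029646236059477 [0.0131, 0.0139, 0.0135, 0.0137, 0.0139]
[0.60372812 0.30389984 0.05370637] [0.021 1.    0.001] 0.5661674090661108
```

View pics/w2.png

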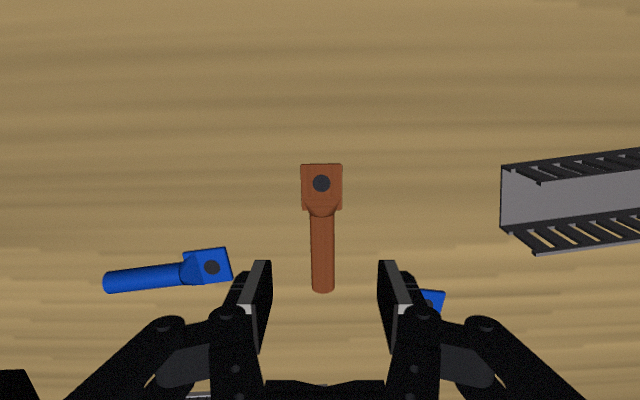

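The lug's barrel is centred between the fingers. The right blue lug at (430,298) is close to a finger, so I narrow the opening further on the way down.

```bash
python3 -m crank '[[[1,-1,5],0,165],[[1,-1,10],0,165],[[1,-1,25],0,165],[[1,-1,40],0,165],[[1,-1,47],0,165],[[1,-1,48],0,165],[[1,-1,48],0,165]]' 30
python3 -m crank '[[[0,0,0],0,255],[[0,0,0],0,255],[[0,0,0],0,255],[[0,0,0],0,255],[[0,0,0],0,255],[[0,0,0],0,255]]' 40
python3 lug.py
```

```text
time: 3.1
eef_pos: [0.6009, 0.302, 0.0025]
tcp_rot: [0.011, 1.0, -0.0, -0.001]
contact_force: [0.4, -0.1, -0.2]
opening: 0.354
finger_force: 0.0
time: 3.7
eef_pos: [0.6017, 0.3023, 0.004]
tcp_rot: [0.011, 1.0, 0.0, 0.001]
contact_force: [0.3, 0.6, 1.9]
opening: 0.146
finger_force: 39.8
[ 297  191   55  164 5643] x 0.5592008990347249 0.6448226989497795 axis slope -0.01992363897138511 y at mid 0.30265232568608086 [0.0126, 0.0128, 0.0135, 0.0138, 0.0135]
[0.60171429 0.30230731 0.00401534] [0.022 1.    0.   ] 0.150799694660558
```

```bash
python3 -m crank '[[[0,0,-20],0,255],[[0,0,-60],0,255],[[0,0,-100],0,255],[[10,-15,-140],0,255],[[30,-50,-170],0,255],[[50,-88,-190],0,255],[[70,-125,-210],0,255],[[90,-160,-210],0,255],[[110,-195,-210],0,255],[[130,-230,-210],0,255]]'
python3 -m crank '[[[16,-25,0],-3,255],[[26,-45,0],-5.6,255],[[26,-45,0],-5.6,255],[[26,-45,0],-5.6,255]]'
python3 - <<'E'
from h import *
c=grab('wrist','w3.png'); print(c['o'],c['R'].round(3).tolist())
p,Rt,s=tool(); print(p,Rt.round(3).tolist(),s['contact_force'])
E
```

```text
time: 4.75
eef_pos: [0.4648, 0.0739, 0.2129]
tcp_rot: [0.011, 1.0, -0.0, -0.0]
contact_force: [-0.5, -0.4, -0.3]
opening: 0.145
finger_force: 39.6
time: 5.15
eef_pos: [0.4392, 0.0306, 0.2131]
tcp_rot: [-0.037, 0.999, 0.0, 0.0]
contact_force: [-0.2, -0.2, -0.5]
opening: 0.146
finger_force: 39.6
[0.35695147 0.02486714 0.35530376] [[-0.074, 0.946, 0.316], [0.997, 0.07, 0.025], [0.001, 0.317, -0.949]]
[0.43938956 0.03097496 0.2131542 ] [[-0.997, -0.075, -0.0], [-0.075, 0.997, 0.001], [0.0, 0.001, -1.0]] [ 0.70015045 -0.18954099 -0.67932559]
```

View pics/w3.png

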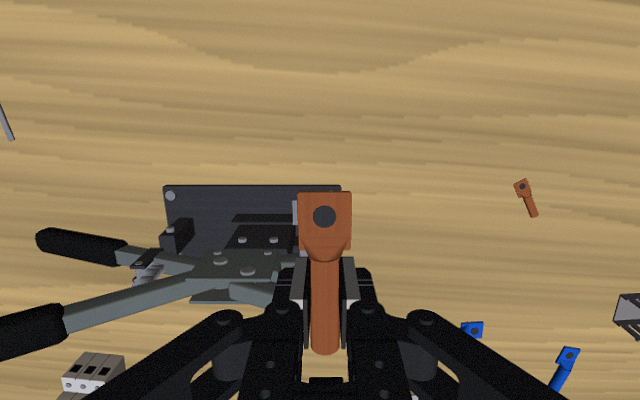

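The wrist view shows the held lug at (325,270), hiding the tongue, whose left edge shows at (295,212). I sidestep +y to see the jaws clear.

```bash
python3 -m crank '[[[0,40,0],0,255],[[0,80,0],0,255],[[0,100,0],0,255],[[0,100,0],0,255],[[0,100,0],0,255]]'
python3 - <<'E'
from h import *
c=grab('wrist','w4.png'); print(c['o'],c['R'].round(3).tolist())
p,Rt,s=tool(); print(p)
P=cloud(c)
np.save('P4.npy',P)
a=np.radians(4.4); M=np.array([[np.cos(a),np.sin(a)],[-np.sin(a),np.cos(a)]])
# tongue: z near .11275 in region
for n in('wrist','top','scene'):
  if n!='wrist': c=grab(n);P=cloud(c)
  q=P.reshape(-1,3); q=q[np.isfinite(q[:,0])]
  t=q[(abs(q[:,2]-.113)<.006)&(q[:,0]>.42)&(q[:,0]<.487)&(q[:,1]>-.03)&(q[:,1]<.07)]
  if len(t): 
    n_=(t[:,:2]-[.498,.019])@M.T
    print(n,'tongue',len(t),t.min(0).round(4),t.max(0).round(4),'in nest guess',n_.min(0).round(4),n_.max(0).round(4),t[:,2].mean())
    f=n_[n_[:,0]<-.045]; print('foot',len(f),f.min(0),f.max(0)); g=n_[n_[:,0]>-.040]; print('thin',len(g),g.min(0) if len(g) else 0,g.max(0) if len(g) else 0)
  b=q[(abs(q[:,2]-.010)<.004)&(q[:,0]>.43)&(q[:,0]<.58)&(q[:,1]>-.2)&(q[:,1]<.1)].astype(np.float32)
  j=q[(q[:,2]>.155)&(q[:,2]<.18)&(q[:,1]>0)&(q[:,1]<.08)&(q[:,0]>.45)&(q[:,0]<.55)]
  if len(j): print('jaw',len(j),j.min(0),j.max(0),j.mean(0))
E
```

```text
time: 5.7
eef_pos: [0.4317, 0.1311, 0.2131]
tcp_rot: [-0.039, 0.999, -0.0, -0.0]
contact_force: [-0.7, 0.8, -0.9]
opening: 0.148
finger_force: 39.6
[0.34963223 0.12511044 0.35534411] [[-0.078, 0.946, 0.315], [0.997, 0.074, 0.025], [0.0, 0.316, -0.949]]
[0.43179935 0.13047341 0.21310469]
wrist tongue 1130 [0.4341 0.007  0.107 ] [0.4869 0.0263 0.1144] in nest guess [-0.0637 -0.0078] [-0.0106  0.0108] 0.1119601615567497
foot 592 [-0.06372916 -0.00780294] [-0.04500207  0.01084382]
thin 438 [-0.03985436 -0.00472945] [-0.01058183  0.00743746]
jaw 984 [0.48837816 0.0017839  0.15500142] [0.50389152 0.0382261  0.16896022] [0.49392044 0.02374006 0.16179461]
top tongue 58 [0.4358 0.0093 0.109 ] [0.4865 0.0252 0.1189] in nest guess [-0.0622 -0.0063] [-0.0118  0.0099] 0.11341117819446965
foot 28 [-0.06222583 -0.00609495] [-0.04553026  0.00987891]
thin 24 [-0.03955744 -0.00289244] [-0.01179359  0.00472993]
jaw 52 [0.49099799 0.00289075 0.15686542] [0.50517691 0.0367031  0.17262551] [0.4980341  0.02080162 0.16424515]
scene tongue 53 [0.4361 0.005  0.1074] [0.4867 0.0232 0.1154] in nest guess [-0.0618 -0.0097] [-0.0116  0.0079] 0.11187590518753551
foot 25 [-0.06180793 -0.00967489] [-0.04593542  0.00785599]
thin 23 [-0.03900063 -0.00517089] [-0.0116178   0.00279651]
jaw 57 [4.89832353e-01 4.65098156e-04 1.55502545e-01] [0.50787689 0.03508776 0.16933914] [0.49931934 0.02095267 0.16210153]
```

View pics/w4.png

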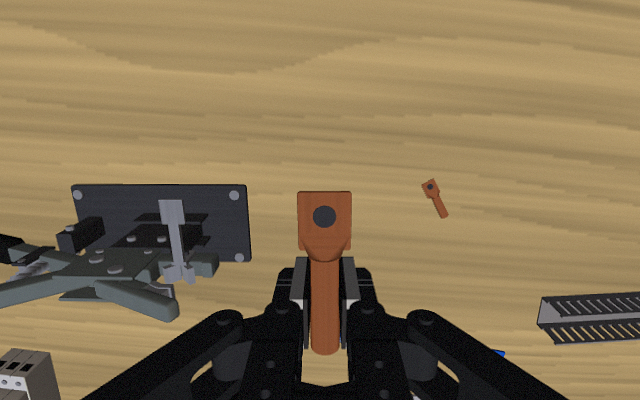

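The view shows the tongue clear, with its foot at (170,210), stem to (180,265) and the V die at (180,272). The held lug's palm is at (325,215) and its open end at (325,350).

```bash
python3 - <<'E'
from h import *
c=grab('wrist'); p,Rt,s=tool(); hsv=cv2.cvtColor(c['frame'],cv2.COLOR_BGR2HSV); f=c['frame'].astype(int)
m=np.zeros((400,640),bool); m[195:262,150:195]=1
m&=(hsv[...,2]>110)&(hsv[...,1]<70)
w=plane(c,np.argwhere(m)[:,::-1],.11275)[:,:2]
def mids(w,ux,lo,hi,st=.003):
    uy=np.array([-ux[1],ux[0]]); t=w@ux; q=w@uy; out=[]
    for a in np.arange(lo,hi,st):
        k=(t>=a)&(t<a+st)
        if k.sum()>3: out.append([a+st/2,(q[k].max()+q[k].min())/2,np.ptp(q[k])])
    return np.array(out)
ux=-Rt[:2,0]/np.linalg.norm(Rt[:2,0]); uy=np.array([-ux[1],ux[0]])
print('tool yaw',np.degrees(np.arctan2(ux[1],ux[0])))
t=w@ux; print('tongue end t',t.min(),np.percentile(t,1))
T=mids(w,ux,t.min()+.001,t.max()-.002); print(T.round(4).tolist())
k=T[:,2]<.025; fit=np.polyfit(T[k,0],T[k,1],1); print('tongue slope deg',np.degrees(fit[0]))
nx=t.min()+.062; print('nest (t,q)',nx,np.polyval(fit,nx),'world',nx*ux+np.polyval(fit,nx)*uy)
ml=(hsv[...,1]>140)&(f[...,2]-f[...,0]>40)&(hsv[...,0]<14); ml[:,:280]=0; ml[:,370:]=0; ml[:185]=0
z=p[2]+.003
w=plane(c,np.argwhere(ml)[:,::-1],z)[:,:2]; t=w@ux
print('lug t range',t.min(),t.max()); L=mids(w,ux,t.min(),t.max(),.006); print(L.round(4).tolist())
fl=np.polyfit(L[1:-1,0],L[1:-1,1],1); print('lug slope',np.degrees(fl[0]),'TCP (t,q)',p[:2]@ux,p[:2]@uy,'lug q at TCP',np.polyval(fl,p[:2]@ux))
# base edge yaw
mb=np.zeros((400,640),bool); mb[184:290,72:252]=1
mb&=(hsv[...,2]<80); w=plane(c,np.argwhere(mb)[:,::-1],.01)[:,:2]; q=w@uy; e=[]
for a in np.arange(q.min()+.02,q.max()-.01,.005):
    k=(q>=a)&(q<a+.005); e.append([a,(w[k]@ux).min()])
e=np.array(e); print('base yaw rel tool', -np.degrees(np.polyfit(e[:,0],e[:,1],1)[0]))
E
```

```text
tool yaw 4.293857511540224
tongue end t 0.4348031609997289 0.4348068289492355
[[0.4373, -0.0164, 0.0171], [0.4403, -0.0168, 0.017], [0.4433, -0.0164, 0.0172], [0.4463, -0.0165, 0.0174], [0.4493, -0.0166, 0.0173], [0.4523, -0.0166, 0.0165], [0.4553, -0.0156, 0.0109], [0.4583, -0.0169, 0.0077], [0.4613, -0.017, 0.0074], [0.4643, -0.0167, 0.0073], [0.4673, -0.0218, 0.0169], [0.4703, -0.0168, 0.0074], [0.4733, -0.0171, 0.0073], [0.4763, -0.0168, 0.0074], [0.4793, -0.0267, 0.0265], [0.4823, -0.0168, 0.0074]]
tongue slope deg -1.611041805208105
nest (t,q) 0.4968031609997289 -0.018060791221213998 world [0.49676096 0.01918646]
lug t range 0.3981095061144656 0.48336866608536416
[[0.4011, 0.0975, 0.023], [0.4071, 0.0975, 0.0225], [0.4131, 0.0975, 0.0227], [0.4191, 0.0975, 0.023], [0.4251, 0.0977, 0.0227], [0.4311, 0.0977, 0.014], [0.4371, 0.0975, 0.0129], [0.4431, 0.0977, 0.0126], [0.4491, 0.0977, 0.0127], [0.4551, 0.0977, 0.0129], [0.4611, 0.0977, 0.014], [0.4671, 0.0978, 0.0142], [0.4731, 0.098, 0.0138], [0.4791, 0.0977, 0.0135], [0.4851, 0.098, 0.009]]
lug slope 0.26636048112996724 TCP (t,q) 0.4403954184105512 0.09694241726516982 lug q at TCP 0.09766989663220851
base yaw rel tool 2.0024670470958665
```

```bash
python3 -m crank '[[[0,-30,0],0,255],[[0,-70,0],0,255],[[0,-105,0],0,255],[[0,-114.5,0],0,255],[[0,-114.5,20],0,255],[[0,-114.5,50],0,255],[[0,-114.5,80],0,255],[[0,-114.5,90],0,255],[[0,-114.5,90],0,255],[[0,-114.5,90],0,255]]'
python3 - <<'E'
from h import *
c=grab('wrist','w5.png'); p,Rt,s=tool(); print(p,Rt[:,1],s['contact_force'])
E
```

```text
time: 6.9
eef_pos: [0.4413, 0.016, 0.1245]
tcp_rot: [-0.038, 0.999, -0.0, 0.001]
contact_force: [0.0, -0.2, -0.8]
opening: 0.15
finger_force: 39.7
[0.44167747 0.01593342 0.12501056] [-7.59604975e-02  9.97110564e-01 -7.25839108e-04] [-0.20827478  0.5216736   0.45511931]
```

View pics/w5.png

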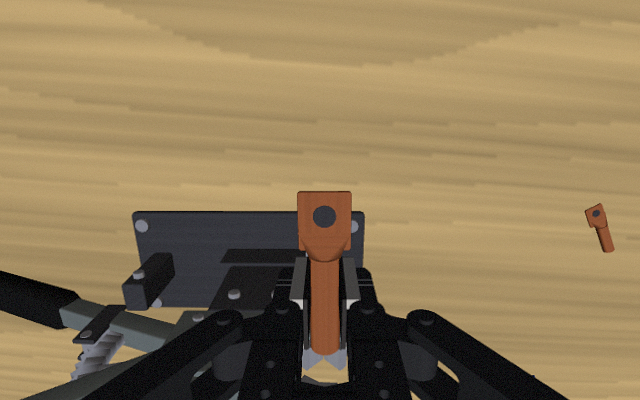

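The V die shows under the open end at (303–347, 355), centred on the lug axis at column 325. Now I go forward.

```bash
python3 -m crank '[[[0,0,3],0,255],[[-8,0,3],0,255],[[-16,0,3],0,255],[[-24,0,3],0,255],[[-29,0,3],0,255],[[-29,0,3],0,255],[[-29,0,3],0,255]]'
python3 -m crank '[[[0,0,1],0,255],[[0,0,2],0,255],[[0,0,3],0,255],[[0,0,3],0,255],[[0,0,3],0,255]]'
```

```text
time: 7.65
eef_pos: [0.4693, 0.0184, 0.1201]
tcp_rot: [-0.038, 0.999, 0.0, -0.0]
contact_force: [-0.5, 0.1, 0.6]
opening: 0.145
finger_force: 39.7
time: 8.15
eef_pos: [0.4692, 0.0181, 0.1175]
tcp_rot: [-0.038, 0.999, -0.0, -0.0]
contact_force: [-1.5, -1.2, 0.9]
opening: 0.148
finger_force: 39.7
```

```bash
python3 -m crank '[[[0,0,1],0,255],[[0,0,1],0,255],[[0,0,1],0,255]]'
python3 -m crank '[[[0,0,1],0,255],[[0,0,1],0,255],[[0,0,1],0,255]]'
```

```text
time: 8.45
eef_pos: [0.4695, 0.018, 0.117]
tcp_rot: [-0.038, 0.999, -0.0, 0.0]
contact_force: [-3.8, -2.7, 5.5]
opening: 0.145
finger_force: 40.2
time: 8.75
eef_pos: [0.4696, 0.0179, 0.1168]
tcp_rot: [-0.038, 0.999, -0.001, -0.0]
contact_force: [-4.5, -2.3, 10.3]
opening: 0.145
finger_force: 40.7
```

Contact came at the predicted height, so the lug is seated. I release it and look.

```bash
python3 -m crank '[[[0,0,-1],0,200],[[0,0,-1],0,180],[[0,0,-1],0,165],[[0,0,-1],0,165],[[0,0,-1],0,165]]'
python3 - <<'E'
from h import *
c=grab('wrist','w6.png'); p,Rt,s=tool(); print(p,s['finger_force'])
hsv=cv2.cvtColor(c['frame'],cv2.COLOR_BGR2HSV); f=c['frame'].astype(int)
ux=np.array([np.cos(np.radians(4.3)),np.sin(np.radians(4.3))]); uy=np.array([-ux[1],ux[0]])
ml=(hsv[...,1]>140)&(f[...,2]-f[...,0]>40)&(hsv[...,0]<14); ml[:,:270]=0; ml[:,380:]=0
w=plane(c,np.argwhere(ml)[:,::-1],.1168)[:,:2]; t=w@ux; q=w@uy
print('palm end t',t.min(),'want',.4968-.066)
for a in np.arange(t.min(),t.max(),.006):
    k=(t>=a)&(t<a+.006); print(round(a,4),round((q[k].max()+q[k].min())/2,4),round(np.ptp(q[k]),4))
P=cloud(c); z=P[...,2][ml]; print('palm z',np.median(z[t<t.min()+.006]),np.median(z[(t>t.min()+.018)&(t<t.min()+.025)]))
E
```

```text
time: 9.25
eef_pos: [0.4691, 0.0185, 0.116]
tcp_rot: [-0.038, 0.999, 0.0, -0.0]
contact_force: [0.7, -0.8, 0.1]
opening: 0.353
finger_force: 0.0
[0.46918591 0.01841902 0.116066  ] 0.0
palm end t 0.42846053211540486 want 0.4308
0.4285 -0.0168 0.0234
0.4345 -0.017 0.0232
0.4405 -0.0171 0.0236
0.4465 -0.0169 0.0234
0.4525 -0.0171 0.0231
0.4585 -0.0169 0.0147
0.4645 -0.0171 0.0145
0.4705 -0.0171 0.0147
0.4765 -0.0173 0.0143
0.4825 -0.0171 0.0141
0.4885 -0.0171 0.0142
0.4945 -0.0174 0.0139
0.5005 -0.0174 0.0141
0.5065 -0.0174 0.0141
palm z nan nan
```

View pics/w6.png

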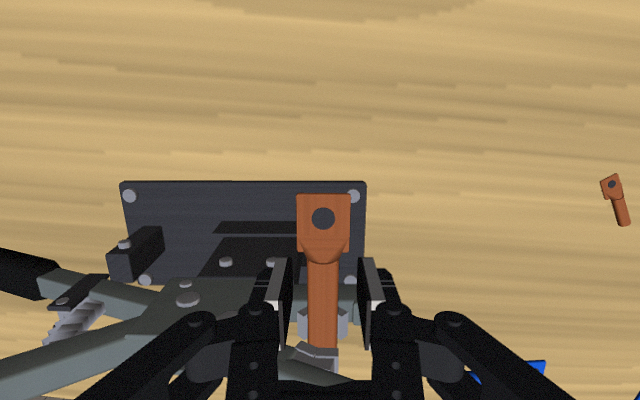

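The lug is seated: x about −2 mm, y about −0.4 mm, with its open end to the far side and the fingers clear. I go up and over to the lever, and shut the fingers.

```bash
python3 -m crank '[[[0,0,-5],0,165],[[0,0,-20],0,165],[[0,0,-50],0,165],[[0,0,-90],0,165],[[0,0,-130],0,165],[[0,0,-160],0,165],[[-10,-30,-160],0,255],[[-20,-70,-160],0,255],[[-29,-110,-160],0,255],[[-29,-145,-160],0,255]]'
python3 -m crank '[[[0,-30,0],0,255],[[0,-45,0],0,255],[[0,-45,0],0,255],[[0,-45,0],0,255],[[0,-45,0],0,255],[[0,-45,0],0,255]]'
python3 - <<'E'
from h import *
c=grab('scene','s2.png'); P=cloud(c); hsv=cv2.cvtColor(c['frame'],cv2.COLOR_BGR2HSV)
cv2.imwrite('pics/s2.png',cv2.resize(c['frame'][110:260,200:400],None,fx=4,fy=4,interpolation=cv2.INTER_CUBIC))
p,Rt,s=tool(); print(p,s['contact_force'],s['opening'])
E
```

```text
time: 10.3
eef_pos: [0.5099, -0.1258, 0.2769]
tcp_rot: [-0.038, 0.999, -0.0, 0.001]
contact_force: [-0.6, 0.8, 0.9]
opening: -0.005
finger_force: 0.0
time: 10.9
eef_pos: [0.5127, -0.1676, 0.2765]
tcp_rot: [-0.039, 0.999, 0.0, 0.0]
contact_force: [1.1, 0.0, -0.7]
opening: 0.0
finger_force: 0.0
[ 0.51270774 -0.16778746  0.2764927 ] [ 0.56780426 -0.25153026  0.15212191] -0.004253394746974512
```

View pics/s2.png

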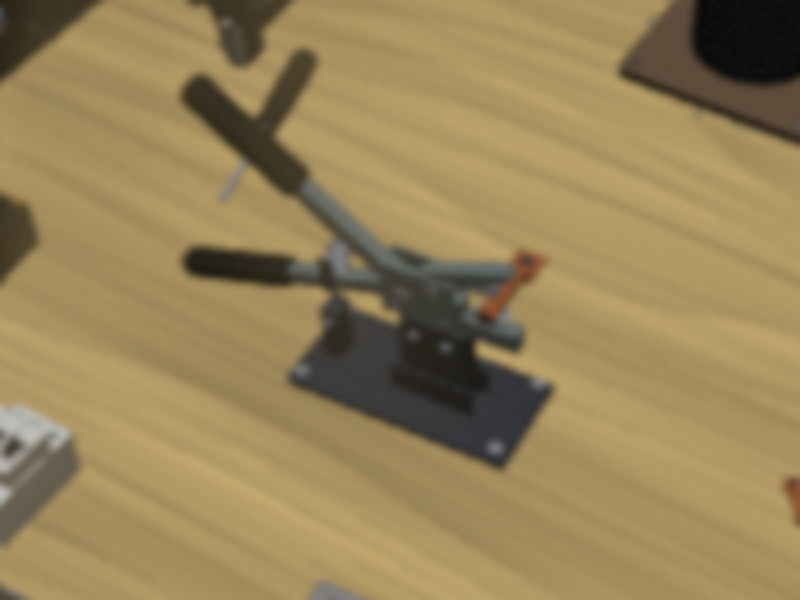

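The scene view shows the lug seated between the jaws, with its open end just past the far side at (487,315), and the lever still up. I work out the arc and start pressing.

```bash
python3 -c "
import numpy as np
for th in np.arange(0,.66,.05):
    f=.62-th; print(round(th,2),'dq',round((-160*np.cos(f)+12*np.sin(f)+123.3),1),'z',round(112+160*np.sin(f)+12*np.cos(f),1))
"
python3 -m crank '[[[0,0,20],0,255],[[0,0,40],0,255],[[0,0,48],0,255],[[0,0,48],0,255],[[0,0,48],0,255]]'
for i in 1 2 3; do python3 -m crank '[[[0,0,2],0,255],[[0,0,4],0,255],[[0,0,4],0,255]]' | grep -E 'eef|contact'; done
```

```text
0.0 dq 0.1 z 214.7
0.05 dq -4.9 z 208.4
0.1 dq -9.6 z 201.9
0.15 dq -13.9 z 195.2
0.2 dq -17.9 z 188.2
0.25 dq -21.5 z 181.0
0.3 dq -24.8 z 173.7
0.35 dq -27.7 z 166.2
0.4 dq -30.2 z 158.6
0.45 dq -32.4 z 150.9
0.5 dq -34.1 z 143.1
0.55 dq -35.5 z 135.2
0.6 dq -36.4 z 127.2
0.65 dq -37.0 z 119.2
time: 11.45
eef_pos: [0.513, -0.1688, 0.2291]
tcp_rot: [-0.038, 0.999, -0.0, 0.0]
contact_force: [0.5, -0.0, -0.5]
opening: 0.005
finger_force: 0.0
eef_pos: [0.5127, -0.169, 0.2246]
contact_force: [0.3, -0.1, 0.2]
eef_pos: [0.5125, -0.1688, 0.2199]
contact_force: [0.2, 0.1, -0.4]
eef_pos: [0.5131, -0.1693, 0.2174]
contact_force: [-1.3, 0.4, 4.7]
```

```bash
for i in 1 2 3 4 5 6 7 8 9; do python3 -m crank '[[[0,-0.8,1],0,255],[[0,-1.5,2],0,255]]' | grep -E 'eef|contact'|tr '\n' ' ';echo; done
```

```text
eef_pos: [0.5132, -0.1707, 0.2156] contact_force: [-1.6, -0.1, 6.0] 
eef_pos: [0.5133, -0.1723, 0.2136] contact_force: [-1.3, 0.2, 5.6] 
eef_pos: [0.5135, -0.1738, 0.2116] contact_force: [-1.1, 0.9, 5.7] 
eef_pos: [0.5135, -0.1753, 0.2096] contact_force: [-1.9, -0.5, 5.2] 
eef_pos: [0.5137, -0.1768, 0.2076] contact_force: [-1.9, -0.7, 4.7] 
eef_pos: [0.5138, -0.1782, 0.2055] contact_force: [-0.6, 0.9, 6.0] 
eef_pos: [0.5139, -0.1796, 0.2034] contact_force: [-2.4, -0.1, 5.4] 
eef_pos: [0.514, -0.181, 0.2014] contact_force: [-1.4, 1.2, 5.1] 
eef_pos: [0.5141, -0.1825, 0.199] contact_force: [-0.5, 0.6, 4.9]
```

```bash
for i in 1 2 3 4 5 6 7 8; do python3 -m crank '[[[0,-0.5,1],0,255],[[0,-1.1,2],0,255]]' | grep -E 'eef|contact'|tr '\n' ' ';echo; done
```

```text
eef_pos: [0.5141, -0.1837, 0.1969] contact_force: [-1.5, 0.6, 5.0] 
eef_pos: [0.5142, -0.1849, 0.1949] contact_force: [-0.5, 0.3, 4.9] 
eef_pos: [0.5143, -0.186, 0.193] contact_force: [-0.5, 1.3, 5.3] 
eef_pos: [0.5144, -0.1871, 0.191] contact_force: [-0.6, 1.0, 5.9] 
eef_pos: [0.5145, -0.1882, 0.1889] contact_force: [-1.6, 0.3, 5.1] 
eef_pos: [0.5146, -0.1892, 0.1869] contact_force: [-1.8, 1.3, 5.4] 
eef_pos: [0.5147, -0.1902, 0.1851] contact_force: [-1.9, 2.2, 6.7] 
eef_pos: [0.5147, -0.191, 0.1835] contact_force: [-2.0, 3.7, 9.2]
```

Force is climbing towards click 1.

```bash
for i in 1 2 3 4 5 6; do python3 -m crank '[[[0,-0.3,0.5],0,255],[[0,-0.5,1],0,255]]' | grep -E 'eef|contact'|tr '\n' ' ';echo; done
```

```text
eef_pos: [0.5148, -0.1914, 0.1828] contact_force: [-2.5, 2.9, 9.5] 
eef_pos: [0.5148, -0.1917, 0.182] contact_force: [-3.3, 3.7, 10.0] 
eef_pos: [0.5149, -0.1921, 0.1813] contact_force: [-3.4, 4.4, 11.6] 
eef_pos: [0.5149, -0.1925, 0.1806] contact_force: [-3.7, 3.4, 13.7] 
eef_pos: [0.5149, -0.1928, 0.1798] contact_force: [-5.2, 5.2, 13.4] 
eef_pos: [0.515, -0.1932, 0.1789] contact_force: [-3.6, 5.0, 14.8]
```

```bash
for i in 1 2 3 4 5 6; do python3 -m crank '[[[0,-0.2,0.5],0,255],[[0,-0.4,1],0,255]]' | grep -E 'eef|contact'|tr '\n' ' ';echo; done
```

```text
eef_pos: [0.5151, -0.1944, 0.1761] contact_force: [-0.1, 1.4, 4.6] 
eef_pos: [0.5151, -0.195, 0.1747] contact_force: [-0.4, 0.9, 5.2] 
eef_pos: [0.5152, -0.1954, 0.1737] contact_force: [0.0, 1.3, 5.5] 
eef_pos: [0.5152, -0.1959, 0.1727] contact_force: [-0.1, 1.2, 4.8] 
eef_pos: [0.5152, -0.1962, 0.1717] contact_force: [0.1, 1.4, 5.9] 
eef_pos: [0.5152, -0.1966, 0.1708] contact_force: [-0.8, 1.8, 6.4]
```

Click 1 was at z ≈ 0.178. The second is expected near 0.1625.

```bash
for i in 1 2 3 4 5 6 7 8 9 10 11; do python3 -m crank '[[[0,-0.2,0.5],0,255],[[0,-0.35,1],0,255]]' | grep -E 'eef|contact'|tr '\n' ' ';echo; done
```

```text
eef_pos: [0.5153, -0.1969, 0.17] contact_force: [0.2, 1.9, 6.8] 
eef_pos: [0.5153, -0.1972, 0.1693] contact_force: [-1.6, 2.5, 8.5] 
eef_pos: [0.5154, -0.1975, 0.1685] contact_force: [-2.0, 2.7, 8.7] 
eef_pos: [0.5154, -0.1977, 0.1678] contact_force: [-3.2, 3.4, 10.6] 
eef_pos: [0.5155, -0.198, 0.1671] contact_force: [-2.4, 4.3, 11.7] 
eef_pos: [0.5155, -0.1983, 0.1664] contact_force: [-3.5, 3.8, 12.7] 
eef_pos: [0.5155, -0.1986, 0.1657] contact_force: [-3.6, 4.2, 13.6] 
eef_pos: [0.5156, -0.1988, 0.1649] contact_force: [-3.7, 4.8, 14.0] 
eef_pos: [0.5156, -0.1991, 0.1641] contact_force: [-4.2, 5.8, 15.1] 
eef_pos: [0.5156, -0.1994, 0.1634] contact_force: [-5.2, 5.2, 16.7] 
eef_pos: [0.5157, -0.2004, 0.1603] contact_force: [0.0, 1.6, 6.8]
```

Click 2 was at z ≈ 0.163. The third is expected near 0.147–0.148.

```bash
for i in 1 2 3 4 5 6 7 8 9 10 11 12 13 14; do python3 -m crank '[[[0,-0.1,0.5],0,255],[[0,-0.25,1],0,255]]' | grep -E 'eef|contact'|tr '\n' ' ';echo; done
```

```text
eef_pos: [0.5158, -0.2007, 0.1593] contact_force: [-0.3, 2.2, 8.0] 
eef_pos: [0.5158, -0.201, 0.1583] contact_force: [-0.7, 2.8, 6.5] 
eef_pos: [0.5158, -0.2012, 0.1574] contact_force: [-0.8, 2.2, 6.8] 
eef_pos: [0.5158, -0.2015, 0.1564] contact_force: [-0.8, 2.0, 7.5] 
eef_pos: [0.5159, -0.2018, 0.1555] contact_force: [-1.7, 1.8, 8.4] 
eef_pos: [0.5159, -0.202, 0.1546] contact_force: [-2.1, 2.2, 9.1] 
eef_pos: [0.5159, -0.2022, 0.1538] contact_force: [-2.3, 2.1, 9.9] 
eef_pos: [0.5159, -0.2025, 0.1531] contact_force: [-2.5, 2.9, 11.8] 
eef_pos: [0.516, -0.2026, 0.1523] contact_force: [-2.1, 3.6, 11.9] 
eef_pos: [0.516, -0.2029, 0.1516] contact_force: [-3.2, 4.2, 13.4] 
eef_pos: [0.516, -0.2031, 0.1508] contact_force: [-3.4, 3.9, 13.9] 
eef_pos: [0.5161, -0.2033, 0.1501] contact_force: [-3.1, 4.5, 15.2] 
eef_pos: [0.5161, -0.2034, 0.1494] contact_force: [-5.0, 5.0, 16.0] 
eef_pos: [0.5161, -0.2036, 0.1486] contact_force: [-4.7, 4.5, 17.2]
```

Near the third click, so I go one small step at a time.

```bash
for i in 1 2 3; do python3 -m crank '[[[0,-0.1,0.4],0,255],[[0,-0.2,0.8],0,255]]' | grep -E 'eef|contact'|tr '\n' ' ';echo; done
```

```text
eef_pos: [0.5161, -0.2038, 0.1479] contact_force: [-5.4, 5.6, 16.9] 
eef_pos: [0.5162, -0.204, 0.1473] contact_force: [-6.0, 5.9, 18.8] 
eef_pos: [0.5162, -0.2045, 0.1448] contact_force: [-0.9, 2.5, 8.9]
```

Click 3 is felt at z ≈ 0.147. I add 2 mm for margin, settle and check the lug.

```bash
python3 -m crank '[[[0,-0.2,1],0,255],[[0,-0.4,2],0,255],[[0,-0.4,2],0,255],[[0,-0.4,2],0,255],[[0,-0.4,2],0,255],[[0,-0.4,2],0,255]]'
python3 - <<'E'
from h import *
c=grab('scene'); f=c['frame'].astype(int); hsv=cv2.cvtColor(c['frame'],cv2.COLOR_BGR2HSV)
m=(f[...,2]-f[...,0]>40)&(hsv[...,1]>135)&(hsv[...,0]<14); m[:160]=0;m[200:]=0;m[:,:300]=0;m[:,350:]=0
w=plane(c,np.argwhere(m)[:,::-1],.118)[:,:2]; ux=np.array([.9972,.075]); print(m.sum(),(w@ux).min(),(w@ux).max())
cv2.imwrite('pics/s3.png',cv2.resize(c['frame'][110:260,200:400],None,fx=4,fy=4,interpolation=cv2.INTER_CUBIC))
E
```

```text
time: 24.35
eef_pos: [0.5163, -0.205, 0.1424]
tcp_rot: [-0.038, 0.999, -0.0, 0.001]
contact_force: [-1.2, 3.3, 9.7]
opening: 0.004
finger_force: 4.9
45 0.4343131821359232 0.5036405231240781
```

View pics/s3.png

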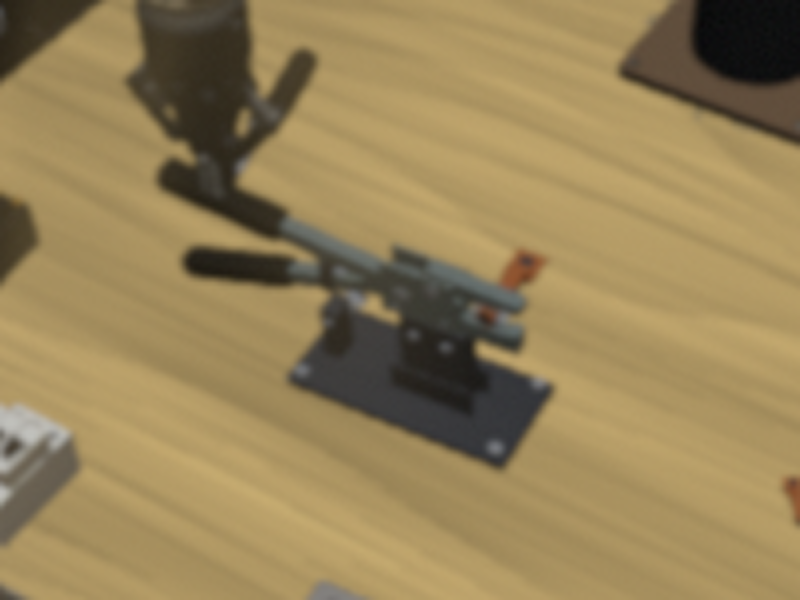

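The view shows the jaws closed on the lug, with its open end at (487,317) and palm at (523,265), both unmoved. The fingers are on the grip, pressing with about 10 N.

```bash
python3 -c "
from plant import ctrl
print(ctrl.sign_off())"
```

```text
the job is handed in; nothing more can be done
None
```

The job is handed in: the lug sits nipped in the die, and the arm is holding the lever just past its third click with about 10 N. It took about 24 s of the 70 s; I have not seen the judge's result.

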